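# Hold the front board against the jar step for screwing

### The arm

A 6-joint arm with a two-finger parallel gripper is mounted at the origin on the work surface. World frame = base frame: x ahead of the robot, y to its left, z up, the work surface at z = 0. Lengths are in m, angles in rad, forces in N, time in s.
With the tool pointing down it reaches from about 0.275 to 0.825 m from the base axis. Payload 4.9 kg.
Tool frame: the origin (TCP) lies midway between the tips of the shut fingers; the grasp point (between the pads) lies 19 mm behind it (arm.grip_point_offset is the distance from the TCP to the grasp point, in m); z points along the fingers, y is the line along which they close (so a half turn about z gives the same grasp; the last joint's range is limited). The gripper opens to 85 mm and grips with 20 to 120 N. Pads are 22 mm wide; open, the fingers measure 114 mm over their backs; the gripper's body (76 mm by 85 mm) begins 54 mm behind the grasp point. The pads swing forward as they close: fully open they stand 13 mm farther back than shut.
Start: joints at [-1.306, 0.326, -0.193, 1.052, 0, 1.437], TCP at [0.214, -0.507, 0.231] pointing down, gripper open.
Joint ranges: [-2.65, 2.65], [-0.97, 1.79], [-1.3, 1.35], [-1.93, 2.1], [-1.47, 1.37], [-3.14, 3.14]. Speed limits (rad/s): [2.57, 2.57, 3.14, 3.14, 3.14, 3.14].

### API

Orientations are given as a unit quaternion [x, y, z, w].
In Python, from bench import arm gives the robot as it stands.
- The arm moves only by the tool send_rows, never from a script. Its argument "deltas" is one flat list of numbers, 4 for each row, row after row: the shift along the tool's x, y, z in m, then the turn about the tool's z in degrees. A call has 1 to 8 rows; each row is the pose to reach, as a shift and turn from the pose commanded when the call began, along the tool's axes at that moment; what a row does not reach only later rows make up. A row lasts 1/8 s, in which the tool goes at most 62.5 mm and 10.7 degrees, less where a joint would pass 70% of its speed; a pose out of reach is approached as far as the arm can. A call with a gripper value outside its range is refused whole. "gripper" is the closure, from 0 (fully open) to 1 (shut), set as the call begins (left out, the last holds). The fingers move at their own pace and stop on an object; the grip force is fixed at half the most. Time passes only in rows, so rows that repeat a pose let the fingers close. It gives the time, the measured TCP pose, the force and the opening at its end, in the units of the state.
- arm.get_obs(): the state, without advancing time (a new reading comes with each control period).
- arm.read_camera(name): name is "side" or "top" or "wrist"; returns a dict with "color" (384x512x3 uint8, red, green, blue), "mtx" (3x3 intrinsics, pixels), "T" (4x4, takes a point from camera to world coordinates). Camera axes: x right, y up, looking along -z (the intrinsics and any distortion apply to the point x, -y, -z); pixel columns grow to the right and rows downward; lengths in m; the calibration is good to about 2 mm. The wrist camera is an equidistant fisheye: a pixel r from the principal point sees the ray r / f radians off the axis. A picture is of the moment at which its call begins. There is no depth.
- arm.close_job(): hands the job in, once; it reports no verdict.
The state is a dict: "t": time; "qpos": joint angles; "qd": joint speeds; "effort": joint torques, N m; "tcp_pos": TCP position; "eef_rot": TCP orientation; "contact_force": force on the tool from outside, world axes, zero at the start; "wrist_torque": the same for the moment, N m; "width": opening from 0.0 (shut) to 1.0 (fully open).
Only numpy, scipy, OpenCV 4.12 (cv2) and the standard library are available. Lean on these libraries where they do the work, as an engineer would, in place of code of your own. Each camera call takes 0.05 s, during which the arm holds its last target. There are 200 camera calls.

### The job

I am about to screw the front board onto the paint-jar step that stands at the foam-faced fence: from the drying rack take the board that is as long as that step is wide, stand it on the table against the step's open front with its ends flush, and push so that the step backs squarely up against the foam. Keep pressing steadily with about 12 newtons, never ramming it, and finish while still holding it like that so that I can drive the screws; leave the other step, the other board and everything else on the table where they are.

Things in the scene. Friction and masses are not known exactly. Their poses are not given: they have to be found in the camera images.
- fence: assembly fence bolted to the table: pine beam 340 mm long (its y), 62 mm tall, foam facing towards the robot. Origin on the table, middle of the uncompressed foam face; x points into the fence (the way to press). The step to be worked on stands before its middle (y within 20 mm, 10 to 28 mm short of the foam), the waiting step 290 to 330 mm to -y
- foam: blue foam facing of the fence, 300 mm long, 16 mm thick, from 3 to 55 mm above the table; gives 0.4 mm per newton (2.5 N per mm), crushed solid at 12 mm. Origin on the table, middle of its front face; axes as the fence's
- step_wide: wide jar step, loose, plain pine: 200 mm wide (its y), 100 mm deep (x from -50 to +50), 48 mm high, 0.2 to 0.3 kg. Flat deck on two 15 mm cheeks and a back board; the -x side, towards the robot, is open. Origin: centre of its underside. It stands square to the fence within 0.04 rad, either before it or waiting beside it
- step_narrow: narrow jar step: the same but 150 mm wide (its y), 0.16 to 0.24 kg. Origin: centre of its underside. Either before the fence or waiting beside it. Sliding on the table takes 1 to 4 N of a push on either step
- front_long: front board of the wide step, painted blue: 200 long (its y), 15 thick (x), 76 mm tall, 0.12 kg, faces alike. Origin: centre of its underside. It stands on edge in the rack, underside 15 mm above the table. In place it stands on the table, origin 57.5 mm before (-x of) the step's, and rises 28 mm over the deck: pinch it there across its thickness, one finger over the deck
- front_short: front board of the narrow step, painted yellow: as the long one but 150 mm long (its y), 0.09 kg. Origin: centre of its underside
- rack: drying rack, fixed: plywood base 190 x 120 x 15 mm with two slots 21 mm wide at x = -40 and +40 mm, between dowels 8 mm thick at y = -42 and +42 mm that end 50 mm above the table. Either board may be in either slot, along the rack's y, its middle within 6 mm of y = 0. Origin on the table under the base's centre
- jar_green: bystander: closed glass jar of green paint with white lid, 62 mm diameter, 82 mm tall; origin at the centre of its underside
- jar_red: bystander: closed glass jar of red paint with white lid, 62 mm diameter, 82 mm tall; origin at the centre of its underside
- jar_yellow: bystander: closed glass jar of yellow paint with white lid, 62 mm diameter, 82 mm tall; origin at the centre of its underside
- tape_brown: bystander: roll of brown tape lying flat, 96 mm across, 48 mm tall; origin at the centre of its underside
- tape_cream: bystander: roll of cream tape lying flat, 110 mm across, 24 mm tall; origin at the centre of its underside
- screwdriver: bystander: screwdriver with a red handle lying at the near right of the fence, 200 mm long, 26 mm high; origin under its middle
- dish: bystander: small white dish of screws, 72 mm across, 24 mm tall; origin at the centre of its underside

How it is judged:
At the end, for the whole second after the job is handed in: The step at the fence is on the table, square (0.05 rad), pressed into the foam with 3 to 20 N; its own front board stands upright on the table (4 mm) against its front, ends flush within 6 mm, pressed on with 5 to 20 N by the gripper that still holds it; all at rest (((y of step_wide in the frame of fence between -0.09 and 0.09 m and x of step_wide in the frame of fence between -0.054 and -0.036 m and angle between the x axis of step_wide and the x axis of fence, either way round below 0.05 rad and height (world z) of step_wide between -0.003 and 0.004 m and y of front_long in the frame of step_wide between -0.006 and 0.006 m and x of front_long in the frame of step_wide between -0.0605 and -0.0545 m and z of front_long in the frame of step_wide between -0.004 and 0.004 m and angle between the x axis of front_long and the x axis of step_wide, either way round below 0.05 rad and angle between front_long's own z axis and vertical below 0.06 rad and contact force between front_long and step_wide between 5 and 20 N and contact force between step_wide and foam between 3 and 20 N and contact force between the fingers and front_long above 2 N and linear speed of each of step_wide, front_long below 0.01 m/s) or (y of step_narrow in the frame of fence between -0.09 and 0.09 m and x of step_narrow in the frame of fence between -0.054 and -0.036 m and angle between the x axis of step_narrow and the x axis of fence, either way round below 0.05 rad and height (world z) of step_narrow between -0.003 and 0.004 m and y of front_short in the frame of step_narrow between -0.006 and 0.006 m and x of front_short in the frame of step_narrow between -0.0605 and -0.0545 m and z of front_short in the frame of step_narrow between -0.004 and 0.004 m and angle between the x axis of front_short and the x axis of step_narrow, either way round below 0.05 rad and angle between front_short's own z axis and vertical below 0.06 rad and contact force between front_short and step_narrow between 5 and 20 N and contact force between step_narrow and foam between 3 and 20 N and contact force between the fingers and front_short above 2 N and linear speed of each of step_narrow, front_short below 0.01 m/s))); the arm keeps its last pose, push and grip.
It fails at once if a bystander (paint jar, tape roll, screwdriver or screw dish) is shifted by more than 25 mm (distance of any of jar_green, jar_red, jar_yellow, tape_brown, tape_cream, screwdriver, dish from where it was at the start of the episode above 0.025 m).
It fails at once if the step that waits beside the fence is shifted by more than 25 mm ((y of step_wide in the frame of fence below -0.2 m and distance of step_wide from where it was at the start of the episode above 0.025 m) or (y of step_narrow in the frame of fence below -0.2 m and distance of step_narrow from where it was at the start of the episode above 0.025 m)).
It fails at once if the front board of the waiting step is taken from the rack or shifted by more than 30 mm ((y of step_wide in the frame of fence above -0.15 m and distance of front_short from where it was at the start of the episode above 0.03 m) or (y of step_narrow in the frame of fence above -0.15 m and distance of front_long from where it was at the start of the episode above 0.03 m)).
It fails at once if a front board is rammed against a step with more than 35 N (contact force between front_long and step_wide above 35 N or contact force between front_short and step_narrow above 35 N).
It also fails if it takes over 42 s, if anything falls off the work surface, if the arm or the gripper's body presses on something with over 40 N, if the wrist force passes 120 N, or if a joint passes its speed limit or range.

## Working session

There is one attempt and no reset: what is moved stays moved. The work goes in short steps, Python scripts to look and compute and a tool call to move; the robot and the scene stay as the last step left them, time stands still between calls to the robot, and variables do not carry over. Pictures are saved under pics/ and viewed, on a budget of 10 in all, crops included, one or two more only if the job needs it, and the job is handed in when it is done.

Besides the shell and the picture viewer there is one more tool, called after "Request:" as name(argument=value, ...), one argument or row to a line, values as JSON. send_rows: Moves the arm, as the interface text tells. Its arguments: {"type":"object","properties":{"deltas":{"type":"array","items":{"type":"number"}},"gripper":{"type":"number"}},"required":["deltas"]}

```bash
mkdir -p pics; ls; cat > h.py <<'E'
import numpy as np, cv2
from bench import arm
from scipy.spatial.transform import Rotation as R
def snap(name,fn):
    d=arm.read_camera(name); np.savez(fn,**d); return d
def proj(d,P):
    P=np.atleast_2d(P); T=np.array(d["T"]); q=(P-T[:3,3])@T[:3,:3]; q=q*[1,-1,-1]
    u=q@np.array(d["mtx"]).T; return u[:,:2]/u[:,2:]
def back(d,uv,z):
    uv=np.atleast_2d(uv); K=np.array(d["mtx"]); T=np.array(d["T"])
    r=np.c_[uv,np.ones(len(uv))]@np.linalg.inv(K).T*[1,-1,-1]@T[:3,:3].T
    o=T[:3,3]; return o+r*((z-o[2])/r[:,2])[:,None]
E
python3 - <<'E'
from h import *
o=arm.get_obs();print(o)
for n in("top","side"):
    d=snap(n,n+"0.npz");print(n,d["mtx"],d["T"],[k for k in d])
    cv2.imwrite(f"pics/{n}0.png",cv2.resize(d["color"][...,::-1],(800,600),interpolation=cv2.INTER_CUBIC))
E
```

```text
pics
{'t': 0.0, 'qpos': array([-1.30617245e+00,  3.26926404e-01, -1.93638736e-01,  1.05199605e+00,
       -8.81112920e-06,  1.43658950e+00]), 'qd': array([ 0.00028835,  0.00129613, -0.00086146,  0.00017851, -0.00080878,
        0.00135702]), 'effort': array([ 6.71793509e-05, -4.43398690e+01,  2.62439704e+01,  1.56183599e-02,
       -1.24619187e-04,  1.66581602e-07]), 'tcp_pos': array([ 0.21343135, -0.5062381 ,  0.23049054]), 'eef_rot': array([ 9.80182179e-01,  1.98096230e-01, -6.18973274e-05, -8.80266518e-04]), 'contact_force': array([-0.01017055,  0.71683389,  0.60465159]), 'wrist_torque': array([ 0.03304896, -0.02503433,  0.03759804]), 'width': 1.003039083332452}
top [[360.42321311   0.         251.57353259]
 [  0.         360.42321311 196.26132501]
 [  0.           0.           1.        ]] [[-0.01684827  0.998723   -0.04762881  0.47939898]
 [-0.99954267 -0.0180202  -0.02428423  0.04496276]
 [-0.0251115   0.04719788  0.99856986  1.3483513 ]
 [ 0.          0.          0.          1.        ]] ['color', 'mtx', 'T']
side [[484.86493684   0.         252.14109339]
 [  0.         484.86493684 195.08407974]
 [  0.           0.           1.        ]] [[-0.99849587  0.03722294 -0.04025487  0.49365723]
 [-0.05384992 -0.52781717  0.84764923  1.44714688]
 [ 0.01030479  0.84854198  0.52902772  0.88966636]
 [ 0.          0.          0.          1.        ]] ['color', 'mtx', 'T']
```

View pics/top0.png

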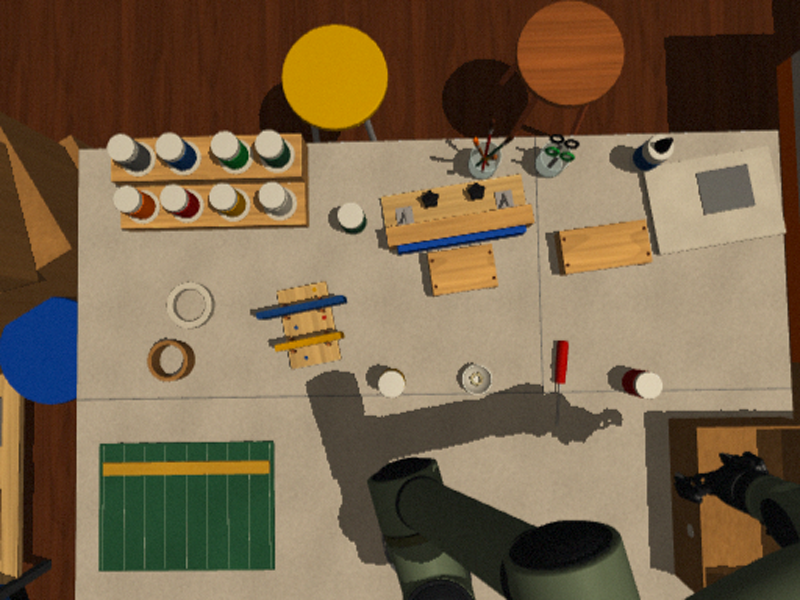

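View pics/side0.png

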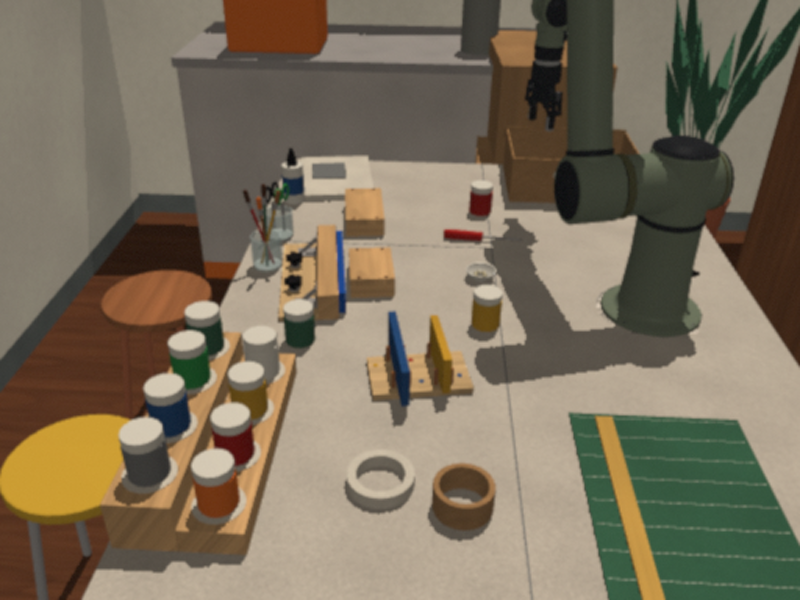

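The top view has the fence at about (455,225), a short step before it at (462,270) and a long step waiting at (605,247). The rack holds the blue board at (300,307) and the yellow one at (310,341). I'll measure on an enlarged crop.

```bash
python3 - <<'E'
import numpy as np,cv2
d=np.load("top0.npz");c=d["color"][105:245,155:355,::-1]
cv2.imwrite("pics/topcrop.png",cv2.resize(c,(800,560),interpolation=cv2.INTER_CUBIC))
E
```

```text
(no output)
```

View pics/topcrop.png

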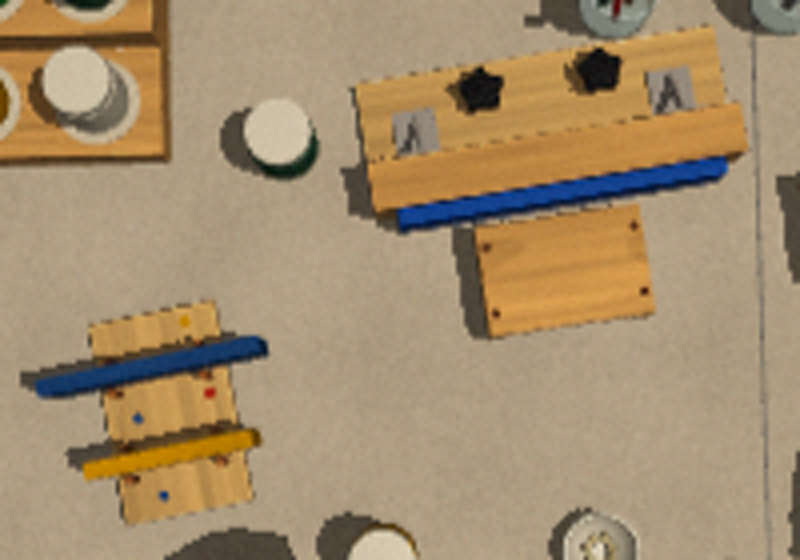

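```bash
cat > m.py <<'E'
from h import *
d=dict(np.load("top0.npz"))
f=lambda L:np.array([[155+(x+.5)/4-.5,105+(y+.5)/4-.5] for x,y in L])
def show(n,L,z):
    P=back(d,f(L),z)[:,:2];e=[np.linalg.norm(P[i]-P[i-1]).round(4) for i in range(len(P))]
    print(n,P.round(4).tolist(),"edges",e,"c",P.mean(0).round(4)); return P
S=show("step",[(490,336),(654,313),(639,206),(475,226)],.048)
for i,j in((0,1),(3,2),(0,3),(1,2)):
    v=S[j]-S[i];print(np.degrees(np.arctan2(v[1],v[0])))
F=show("foam front top",[(402,229),(727,174)],.055);v=F[1]-F[0];print("fence ang",np.degrees(np.arctan2(v[1],v[0]))+90, F.mean(0))
B=show("yellow",[(86,479),(260,444),(257,430),(82,465)],.091)
for i,j in((0,1),(3,2)):
    v=B[j]-B[i];print(np.degrees(np.arctan2(v[1],v[0]))+90)
Rk=show("rack",[(126,524),(254,500),(216,301),(89,326)],.015)
show("blue",[(42,397),(267,355),(263,338),(38,381)],.091)
E
python3 m.py
```

```text
step [[0.5674, -0.0161], [0.5854, -0.164], [0.6826, -0.153], [0.6675, -0.0046]] edges [np.float64(0.1008), np.float64(0.149), np.float64(0.0979), np.float64(0.1492)] c [ 0.6257 -0.0844]
-83.05448164808614
-84.17338648299517
6.582223897345239
6.467435181887152
foam front top [[0.6651, 0.0615], [0.7088, -0.2314]] edges [np.float64(0.2962), np.float64(0.2962)] c [ 0.6869 -0.085 ]
fence ang 8.490882407000882 [ 0.68694018 -0.08495395]
yellow [[0.4457, 0.3412], [0.4737, 0.1883], [0.4859, 0.1907], [0.4579, 0.3447]] edges [np.float64(0.0128), np.float64(0.1555), np.float64(0.0125), np.float64(0.1565)] c [0.4658 0.2662]
10.381951414432137
10.31003496237146
rack [[0.4015, 0.3222], [0.4218, 0.2032], [0.607, 0.2363], [0.5859, 0.3554]] edges [np.float64(0.1873), np.float64(0.1208), np.float64(0.1882), np.float64(0.1209)] c [0.504  0.2793]
blue [[0.5181, 0.3796], [0.5514, 0.1811], [0.5664, 0.1845], [0.5322, 0.383]] edges [np.float64(0.0145), np.float64(0.2012), np.float64(0.0153), np.float64(0.2015)] c [0.542  0.2821]
```

The step at the fence is the narrow one: it measures 149 mm, sits about 10 mm short of the foam and is turned about 2° to it. So I need the yellow board, at about (0.466, 0.268) and turned about 10.3°. Moving above the rack.

Request:
send_rows(
  deltas=[0.034,-0.039,0,-5,0.067,-0.078,0,-10,0.1,-0.116,0,-15,0.134,-0.155,0,-20,0.167,-0.194,0,-25,0.2,-0.232,0,-30,0.234,-0.271,0,-35,0.267,-0.309,0,-39],
  gripper=0,
)

```text
t: 1.1
tcp_pos: [0.3397, -0.1168, 0.2312]
eef_rot: [0.857, 0.515, 0.0, 0.0]
contact_force: [0.6, -0.0, 0.2]
width: 1.001
```

```bash
cat >> h.py <<'E'
def th(o):
    x=R.from_quat(o["eef_rot"]).as_matrix()[:,0]; return np.degrees(np.arctan2(x[1],x[0]))
def to(x,y,z,ang):
    o=arm.get_obs(); M=R.from_quat(o["eef_rot"]).as_matrix(); d=M.T@(np.array([x,y,z])-o["tcp_pos"])
    print("t",o["t"],"tcp",o["tcp_pos"].round(4),"th",th(o).round(2),"F",np.round(o["contact_force"],2),"w",round(o["width"],3))
    print("delta",d.round(4),"turn",round(th(o)-ang,2))
E
python3 -c "
from h import *
to(.465,.269,.19,100.3)"
```

```text
t 1.1 tcp [ 0.3397 -0.1168  0.2312] th 61.96 F [ 0.64 -0.01  0.23] w 1.001
delta [ 0.3994 -0.0708  0.0413] turn -38.34
```

Request:
send_rows(
  deltas=[0.05,-0.009,0.005,-5,0.1,-0.018,0.01,-10,0.15,-0.027,0.015,-15,0.2,-0.036,0.02,-20,0.25,-0.045,0.025,-25,0.3,-0.053,0.031,-30,0.35,-0.062,0.036,-35,0.398,-0.071,0.041,-38.3],
)

```text
t: 2.1
tcp_pos: [0.4649, 0.2677, 0.1897]
eef_rot: [0.641, 0.768, -0.0, -0.0]
contact_force: [0.3, -1.2, -0.2]
width: 0.998
```

Request:
send_rows(
  deltas=[0,0,0,0,0,0,0,0],
)

```text
t: 2.35
tcp_pos: [0.464, 0.2655, 0.1897]
eef_rot: [0.642, 0.767, -0.001, -0.0]
contact_force: [-0.3, -0.3, 0.4]
width: 1.002
```

```bash
python3 -c "
from h import *
to(.465,.269,.08,100.3)
d=snap('wrist','w1.npz');print(d['mtx'],d['T'])
cv2.imwrite('pics/w1.png',cv2.resize(d['color'][...,::-1],(800,600),interpolation=cv2.INTER_CUBIC))"
```

```text
t 2.35 tcp [0.464  0.2655 0.1897] th 100.15 F [-0.33 -0.28  0.37] w 1.002
delta [0.0034 0.0018 0.1097] turn -0.15
[[297.31863964   0.         253.46646537]
 [  0.         297.31863964 189.20854838]
 [  0.           0.           1.        ]] [[ 0.98410781 -0.16862161 -0.05566483  0.44935846]
 [ 0.17756243  0.93119669  0.31834622  0.34690232]
 [-0.00184514 -0.32317098  0.94633879  0.33289247]
 [ 0.          0.          0.          1.        ]]
```

View pics/w1.png

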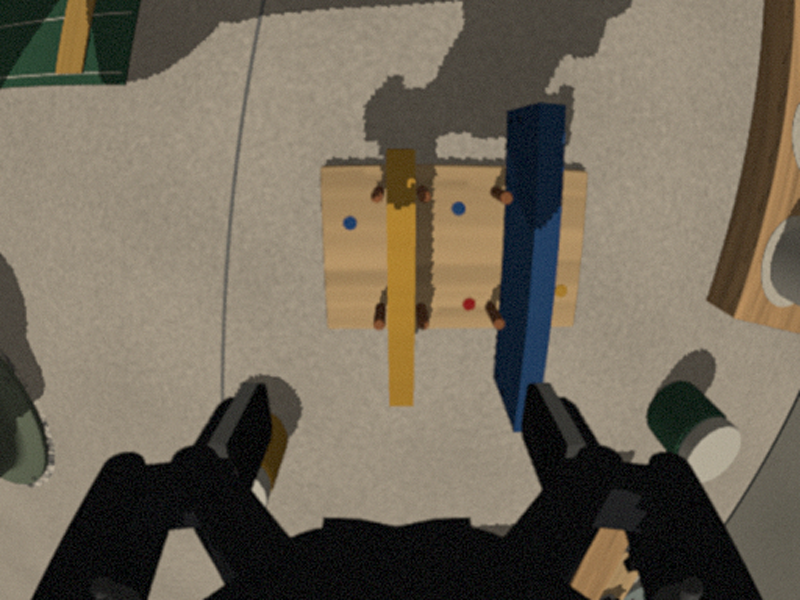

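The wrist view shows the yellow board's top, with its far end at (400,150) and near end at (401,405), centred between the fingers. I'll back-project it through the fisheye model.

```bash
cat >> h.py <<'E'
def wback(d,uv,z,s=800/512):
    uv=(np.atleast_2d(uv)+.5)/s-.5; K=d["mtx"];T=d["T"]
    p=(uv-K[:2,2])/K[0,0]; r=np.linalg.norm(p,axis=1)[:,None]
    v=np.c_[np.sin(r)*p/r,np.cos(r)]*[1,-1,-1]@T[:3,:3].T
    return T[:3,3]+v*((z-T[2,3])/v[:,2])[:,None]
E
python3 -c "
from h import *
d=dict(np.load('w1.npz'))
P=wback(d,[(386.5,149),(414,149),(413.5,405),(389.5,405)],.091)[:,:2];print(P.round(4),P.mean(0),[np.linalg.norm(P[i]-P[i-1]).round(4) for i in range(4)])
for a,b in((3,0),(2,1)): v=P[b]-P[a];print(np.degrees(np.arctan2(v[1],v[0]))-90)
Q=wback(d,[(329,328),(574,327),(587,171),(321,167)],.015)[:,:2];print(Q.round(4),Q.mean(0),[np.linalg.norm(Q[i]-Q[i-1]).round(4) for i in range(4)])
"
```

```text
[[0.4445 0.3429]
 [0.4584 0.3454]
 [0.4864 0.1981]
 [0.472  0.1955]] [0.46532093 0.27049167] [np.float64(0.1499), np.float64(0.0141), np.float64(0.1499), np.float64(0.0147)]
10.55882552611618
10.775806064431919
[[0.423  0.2061]
 [0.609  0.2394]
 [0.5855 0.3572]
 [0.401  0.3223]] [0.50461829 0.28124071] [np.float64(0.1183), np.float64(0.1889), np.float64(0.12), np.float64(0.1878)]
```

Request:
send_rows(
  deltas=[0.0047,0.0022,0.02,-0.5,0.0047,0.0022,0.045,-0.5,0.0047,0.0022,0.07,-0.5,0.0047,0.0022,0.09,-0.5,0.0047,0.0022,0.108,-0.5,0.0047,0.0022,0.1225,-0.5,0.0047,0.0022,0.1225,-0.5,0.0047,0.0022,0.1225,-0.5],
)

```text
t: 3.4
tcp_pos: [0.4666, 0.2709, 0.0684]
eef_rot: [0.639, 0.769, 0.0, 0.0]
contact_force: [0.7, 0.2, 0.3]
width: 1.0
```

```bash
python3 -c "
from h import *
to(.4653,.2705,.067,100.6)"
```

```text
t 3.4 tcp [0.4666 0.2709 0.0684] th 100.62 F [0.72 0.16 0.29] w 1.0
delta [-0.0001 -0.0013  0.0014] turn 0.02
```

Good. Now I'll correct the last millimetre and close.

Request:
send_rows(
  deltas=[0,-0.0013,0.0014,0,0,-0.0013,0.0014,0,0,-0.0013,0.0014,0,0,-0.0013,0.0014,0,0,-0.0013,0.0014,0,0,-0.0013,0.0014,0,0,-0.0013,0.0014,0,0,-0.0013,0.0014,0],
  gripper=1,
)

```text
t: 4.4
tcp_pos: [0.4652, 0.2709, 0.0666]
eef_rot: [0.638, 0.77, 0.0, 0.0]
contact_force: [0.3, 0.2, 3.9]
width: 0.161
```

Request:
send_rows(
  deltas=[0,0,0,0,0,0,0,0],
)

```text
t: 4.65
tcp_pos: [0.4652, 0.2709, 0.0667]
eef_rot: [0.638, 0.77, 0.0, 0.0]
contact_force: [-0.4, 1.5, 5.2]
width: 0.162
```

Gripped at a width of 0.162, about 14 mm. Lifting straight up.

Request:
send_rows(
  deltas=[0,0,-0.01,0,0,0,-0.03,0,0,0,-0.055,0,0,0,-0.08,0,0,0,-0.1,0,0,0,-0.1,0],
)

```text
t: 5.4
tcp_pos: [0.4655, 0.271, 0.1677]
eef_rot: [0.638, 0.77, 0.001, 0.001]
contact_force: [0.2, -1.0, -1.8]
width: 0.161
```

```bash
python3 -c "
from h import *
to(.529,-.097,.165,98.5)"
```

```text
t 5.4 tcp [0.4655 0.271  0.1677] th 100.65 F [ 0.15 -1.   -1.78] w 0.161
delta [-0.3734 -0.0056  0.0025] turn 2.15
```

Request:
send_rows(
  deltas=[-0.03,0,0,0.3,-0.08,-0.001,0.001,0.6,-0.13,-0.002,0.001,0.9,-0.18,-0.003,0.002,1.2,-0.23,-0.004,0.002,1.5,-0.28,-0.005,0.002,1.8,-0.33,-0.0055,0.0025,2.1,-0.373,-0.0055,0.0025,2.1],
)

```text
t: 6.4
tcp_pos: [0.5275, -0.0984, 0.1625]
eef_rot: [0.653, 0.758, -0.0, -0.001]
contact_force: [-0.1, -0.8, -1.5]
width: 0.162
```

Request:
send_rows(
  deltas=[0,0,0,0,0,0,0,0,0,0,0,0],
)

```text
t: 6.78
tcp_pos: [0.5277, -0.0955, 0.1633]
eef_rot: [0.652, 0.758, -0.0, -0.001]
contact_force: [0.4, 0.3, -0.9]
width: 0.163
```

```bash
python3 -c "
from h import *
to(.539,-.095,.10,98.5)
d=snap('wrist','w2.npz');t=snap('top','top2.npz')
cv2.imwrite('pics/w2.png',cv2.resize(d['color'][...,::-1],(800,600),interpolation=cv2.INTER_CUBIC))
"
```

```text
t 6.775 tcp [ 0.5277 -0.0955  0.1633] th 98.64 F [ 0.4   0.34 -0.86] w 0.163
delta [-0.0012  0.0113  0.0633] turn 0.14
```

View pics/w2.png

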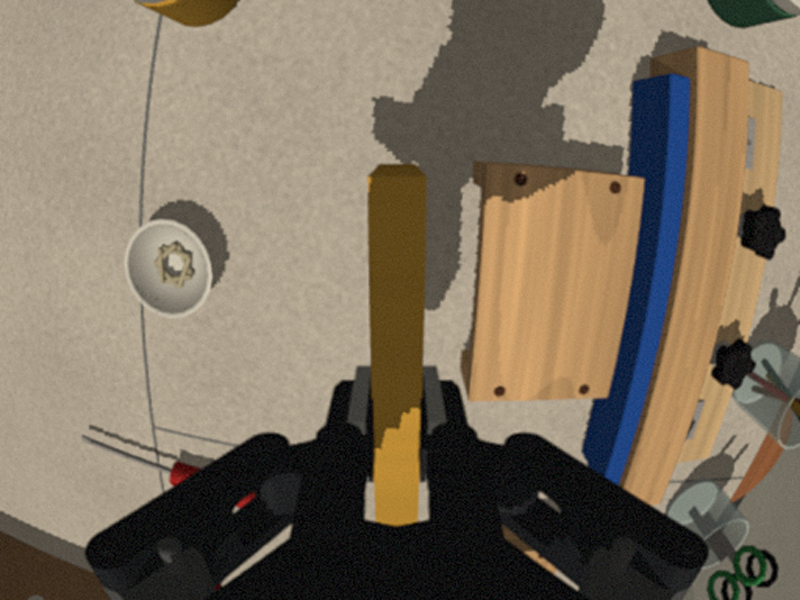

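The wrist view shows the step's deck corners at (486,166), (644,178), (607,399) and (471,400), and the held board's top ends at rows 178 and 522. I'll compute the poses.

```bash
python3 -c "
from h import *
d=dict(np.load('w2.npz'))
def q(n,L,z):
    P=wback(d,L,z)[:,:2];print(n,P.round(4).tolist(),P.mean(0).round(4),[np.linalg.norm(P[i]-P[i-1]).round(4) for i in range(len(P))])
    return P
S=q('step',[(486,166),(644,178),(607,399),(471,400)],.048)
for a,b in((3,0),(2,1)): v=S[b]-S[a];print(np.degrees(np.arctan2(v[1],v[0]))-90)
for a,b in((0,1),(3,2)): v=S[b]-S[a];print(np.degrees(np.arctan2(v[1],v[0])))
B=q('board',[(371,178),(426,178),(418,523),(375,523)],.1633-.0667+.091)
for a,b in((3,0),(2,1)): v=B[b]-B[a];print('b',np.degrees(np.arctan2(v[1],v[0]))-90)
F=q('foam bottom?',[(634,82),(584,455)],.003);F2=q('foam top',[(667,77),(606,476)],.055)
for F in(F,F2):v=F[0]-F[1];print(np.degrees(np.arctan2(v[1],v[0]))-90)
x=d['color'][40:270,280:512,::-1];cv2.imwrite('pics/w2c.png',cv2.resize(x,None,fx=2.6,fy=2.6,interpolation=cv2.INTER_CUBIC))
"
```

```text
step [[0.5659, -0.0178], [0.6654, -0.0032], [0.6857, -0.1539], [0.5874, -0.1646]] [ 0.6261 -0.0849] [np.float64(0.1483), np.float64(0.1006), np.float64(0.152), np.float64(0.0989)]
8.313379766056514
7.6724403346169225
8.33732786130087
6.199567739171728
board [[0.51, -0.0236], [0.5238, -0.0215], [0.542, -0.1381], [0.5267, -0.1405]] [ 0.5256 -0.0809] [np.float64(0.118), np.float64(0.014), np.float64(0.118), np.float64(0.0155)]
b 8.122453248682916
b 8.837630927669295
foam bottom? [[0.6698, 0.0642], [0.715, -0.2364]] [ 0.6924 -0.0861] [np.float64(0.3039), np.float64(0.3039)]
foam top [[0.6655, 0.0612], [0.7084, -0.2179]] [ 0.6869 -0.0784] [np.float64(0.2824), np.float64(0.2824)]
8.557246918940038
8.737920580687558
```

View pics/w2c.png

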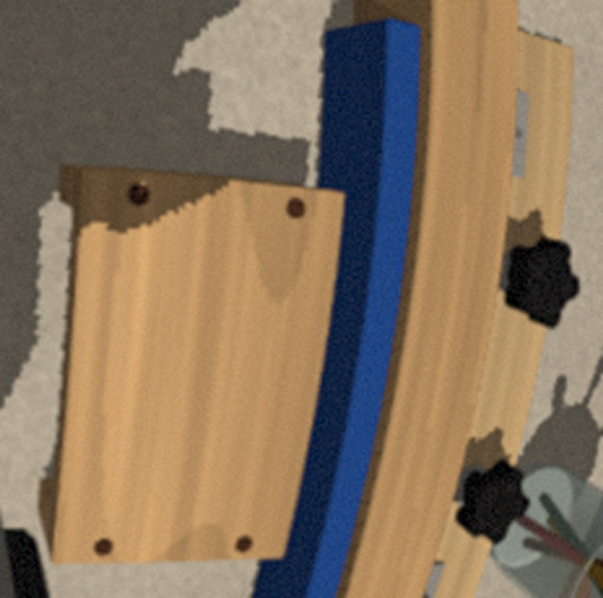

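Both cameras put the step's centre at (0.626, -0.085). The fence is turned about 8.6° and the board is centred on the TCP within 1 mm. Lowering in front of the step with a 20 mm gap.

Request:
send_rows(
  deltas=[-0.0029,0.01,0.01,0,-0.0029,0.0212,0.025,0,-0.0029,0.0212,0.045,0,-0.0029,0.0212,0.065,0,-0.0029,0.0212,0.083,0,-0.0029,0.0212,0.097,0,-0.0029,0.0212,0.103,0,-0.0029,0.0212,0.103,0],
)

```text
t: 7.88
tcp_pos: [0.5497, -0.0964, 0.0604]
eef_rot: [0.652, 0.758, -0.0, -0.0]
contact_force: [-0.9, -0.5, -1.4]
width: 0.166
```

Request:
send_rows(
  deltas=[0,0,0,0,0,0,0,0],
)

```text
t: 8.12
tcp_pos: [0.5503, -0.0967, 0.0616]
eef_rot: [0.652, 0.758, 0.0, 0.001]
contact_force: [-0.4, -0.1, -0.4]
width: 0.164
```

```bash
cat >> h.py <<'E'
U=np.array([.9887,.150]);V=np.array([-.150,.9887])
def st():
    o=arm.get_obs();p=o["tcp_pos"];F=np.array(o["contact_force"])
    print("t",o["t"],"u",(p[:2]@U).round(4),"v",(p[:2]@V).round(4),"z",p[2].round(4),"th",th(o).round(2),"Fu",(F[:2]@U).round(2),"Fv",(F[:2]@V).round(2),"Fz",F[2].round(2),"T",np.round(o["wrist_torque"],2),"w",round(o["width"],3))
E
python3 -c "
from h import *
st()"
```

```text
t 8.125 u 0.5296 v -0.1782 z 0.0616 th 98.55 Fu -0.44 Fv -0.06 Fz -0.38 T [-0.03  0.05  0.02] w 0.164
```

Request:
send_rows(
  deltas=[0.0015,0,0.004,0,0.0015,0,0.007,0,0.0015,0,0.0085,0,0.0015,0,0.009,0,0.0015,0,0.009,0],
)

```text
t: 8.75
tcp_pos: [0.5496, -0.0951, 0.0518]
eef_rot: [0.652, 0.758, 0.0, -0.0]
contact_force: [0.6, -0.2, 0.2]
width: 0.165
```

Request:
send_rows(
  deltas=[0,0,0.0005,0,0,0,0.001,0,0,0,0.001,0,0,0,0.001,0],
)

```text
t: 9.25
tcp_pos: [0.5498, -0.0951, 0.0516]
eef_rot: [0.652, 0.758, 0.0, 0.0]
contact_force: [-0.4, 1.2, 5.6]
width: 0.163
```

```bash
python3 -c "
from h import *
st()"
```

```text
t 9.25 u 0.5293 v -0.1765 z 0.0516 th 98.55 Fu -0.23 Fv 1.24 Fz 5.59 T [0.06 0.39 0.05] w 0.163
```

The board touches the table. I'll ease the down-force and then approach slowly.

Request:
send_rows(
  deltas=[0,0.001,-0.0008,0,0,0.003,-0.0008,0,0,0.005,-0.0008,0,0,0.007,-0.0008,0,0,0.009,-0.0008,0,0,0.011,-0.0008,0,0,0.013,-0.0008,0,0,0.014,-0.0008,0],
)

```text
t: 10.25
tcp_pos: [0.5636, -0.093, 0.0516]
eef_rot: [0.652, 0.758, 0.0, 0.0]
contact_force: [-1.7, 1.2, 2.7]
width: 0.163
```

```bash
python3 -c "
from h import *
st()"
```

```text
t 10.25 u 0.5433 v -0.1764 z 0.0516 th 98.55 Fu -1.52 Fv 1.45 Fz 2.75 T [-0.07  0.46 -0.01] w 0.163
```

Request:
send_rows(
  deltas=[0,0.001,0,0,0,0.002,0,0,0,0.003,0,0,0,0.004,0,0,0,0.005,0,0,0,0.006,0,0,0,0.007,0,0,0,0.008,0,0],
)

```text
t: 11.25
tcp_pos: [0.5712, -0.0918, 0.0517]
eef_rot: [0.652, 0.758, -0.0, -0.0]
contact_force: [-2.9, -1.0, 3.2]
width: 0.163
```

```bash
python3 -c "
from h import *
st()
d=snap('wrist','w3.npz')
cv2.imwrite('pics/w3.png',cv2.resize(d['color'][...,::-1],(800,600),interpolation=cv2.INTER_CUBIC))"
```

```text
t 11.25 u 0.5509 v -0.1765 z 0.0517 th 98.55 Fu -3.03 Fv -0.58 Fz 3.2 T [-0.25  0.84  0.01] w 0.163
```

View pics/w3.png

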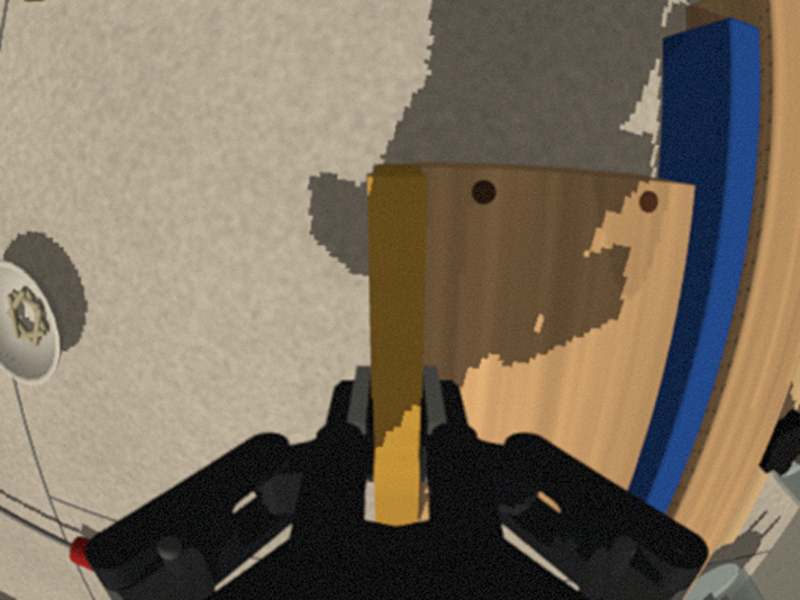

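The board touches the step, whose deck +y edge runs from (430,163) to (694,184); the board's +y top end is at row 178. Checking that the ends are flush.

```bash
python3 -c "
from h import *
d=dict(np.load('w3.npz'))
S=wback(d,[(430,163),(560,171),(694,184)],.048)[:,:2]
B=wback(d,[(371,178),(426,178)],.076)[:,:2]
E=wback(d,[(694,186),(681,330)],.048)[:,:2]
print('step v',S@V,'u',S@U,'board end v',B@V,'u',B@U,'back edge u',E@U,'v',E@V)
F=wback(d,[(731,22),(648,500)],.055)[:,:2];print('foam',F@U,F@V)"
```

```text
step v [-0.09998099 -0.10088861 -0.10098622] u [0.56124566 0.6040316  0.65866261] board end v [-0.10269339 -0.1026808 ] u [0.54429637 0.55827542] back edge u [0.65874896 0.66324731] v [-0.10171874 -0.15809366]
foam [0.66977362 0.6679573 ] [-0.03852975 -0.24190042]
```

About 2 mm short towards +y. I'll back off, shift 1.5 mm and push on gently.

Request:
send_rows(
  deltas=[0,-0.003,-0.0003,0,0,-0.005,-0.0003,0,0.0015,-0.005,-0.0003,0,0.0015,-0.003,-0.0003,0,0.0015,-0.001,-0.0003,0,0.0015,0.001,-0.0003,0,0.0015,0.0025,-0.0003,0,0.0015,0.004,-0.0003,0],
)

```text
t: 12.3
tcp_pos: [0.5749, -0.0897, 0.0518]
eef_rot: [0.652, 0.758, -0.0, -0.0]
contact_force: [-0.2, -0.1, -0.7]
width: 0.166
```

Request:
send_rows(
  deltas=[0,0.001,0,0,0,0.002,0,0,0,0.003,0,0,0,0.004,0,0,0,0.005,0,0,0,0.006,0,0,0,0.006,0,0],
)

```text
t: 13.18
tcp_pos: [0.5804, -0.0888, 0.0519]
eef_rot: [0.652, 0.758, -0.0, -0.0]
contact_force: [-4.5, -0.5, 1.9]
width: 0.167
```

```bash
python3 -c "
from h import *
st()"
```

```text
t 13.175 u 0.5605 v -0.1748 z 0.0519 th 98.54 Fu -4.54 Fv 0.2 Fz 1.92 T [-0.08  0.96 -0.08] w 0.167
```

Request:
send_rows(
  deltas=[0,0.0005,0,0,0,0.001,0,0,0,0.0015,0,0,0,0.002,0,0,0,0.002,0,0,0,0.002,0,0],
)

```text
t: 13.92
tcp_pos: [0.5814, -0.0885, 0.0517]
eef_rot: [0.653, 0.758, -0.001, -0.001]
contact_force: [-7.1, -0.7, 2.8]
width: 0.163
```

```bash
python3 -c "
from h import *
st()"
```

```text
t 13.925 u 0.5616 v -0.1747 z 0.0517 th 98.52 Fu -7.08 Fv 0.39 Fz 2.84 T [-0.1   1.5  -0.15] w 0.163
```

Request:
send_rows(
  deltas=[0,0.0005,0,0,0,0.001,0,0,0,0.0015,0,0,0,0.002,0,0,0,0.0025,0,0,0,0.003,0,0,0,0.003,0,0,0,0.003,0,0],
)

```text
t: 14.92
tcp_pos: [0.5824, -0.0882, 0.0517]
eef_rot: [0.653, 0.758, -0.002, -0.002]
contact_force: [-11.0, -1.0, 7.2]
width: 0.161
```

```bash
python3 -c "
from h import *
st()"
```

```text
t 14.925 u 0.5626 v -0.1745 z 0.0517 th 98.49 Fu -11.0 Fv 0.67 Fz 7.23 T [-0.23  2.69 -0.25] w 0.161
```

The push is 11 N. I'll relieve the down-force a little and take a look.

Request:
send_rows(
  deltas=[0,0.0002,-0.0003,0,0,0.0004,-0.0006,0,0,0.0007,-0.0007,0,0,0.0007,-0.0007,0,0,0.0007,-0.0007,0,0,0.0007,-0.0007,0],
)

```text
t: 15.68
tcp_pos: [0.5831, -0.0877, 0.0517]
eef_rot: [0.653, 0.757, -0.002, -0.003]
contact_force: [-9.7, 0.2, 3.1]
width: 0.161
```

```bash
python3 -c "
from h import *
st()
d=snap('wrist','w4.npz')
t=snap('top','top4.npz');s=snap('side','side4.npz')
cv2.imwrite('pics/w4.png',cv2.resize(d['color'][...,::-1],(800,600),interpolation=cv2.INTER_CUBIC))
c=s['color'][130:230,160:310,::-1];cv2.imwrite('pics/side4.png',cv2.resize(c,(800,533),interpolation=cv2.INTER_CUBIC))
st()"
```

```text
t 15.675 u 0.5634 v -0.1742 z 0.0517 th 98.48 Fu -9.51 Fv 1.69 Fz 3.15 T [-0.17  2.22 -0.43] w 0.161
t 15.825 u 0.5633 v -0.1742 z 0.0517 th 98.48 Fu -10.2 Fv 1.13 Fz 3.13 T [-0.18  2.2  -0.39] w 0.164
```

View pics/w4.png

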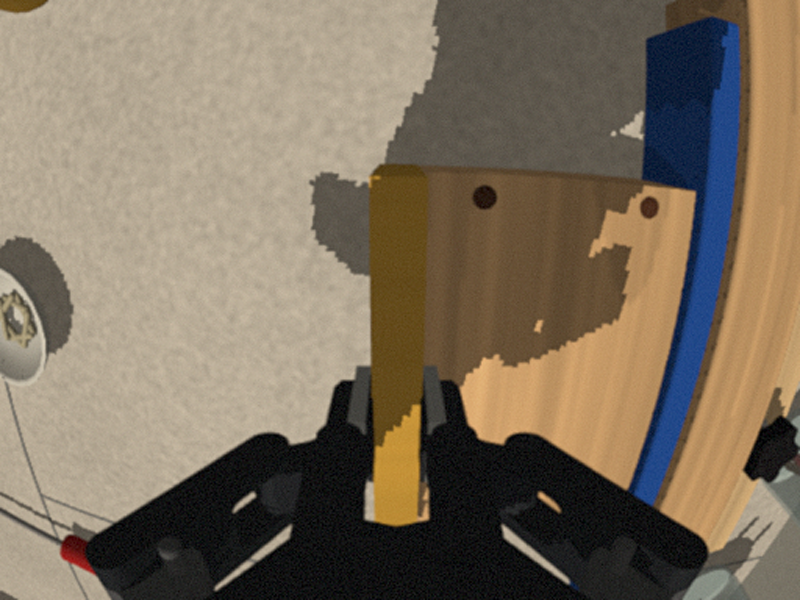

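View pics/side4.png

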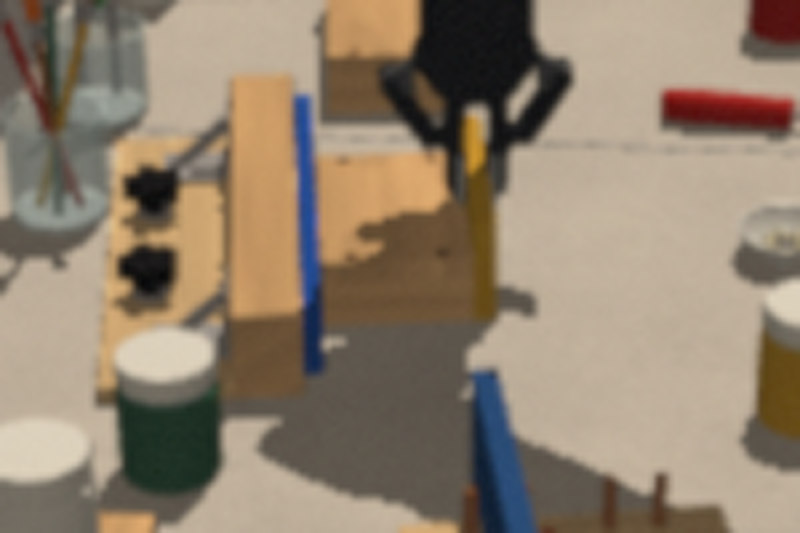

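```bash
python3 -c "
from h import *
d=dict(np.load('w4.npz'))
S=wback(d,[(440,167),(560,174),(694,189)],.048)[:,:2]
B=wback(d,[(371,178),(426,178)],.076)[:,:2]
E=wback(d,[(694,191),(690,260),(679,330),(663,400)],.048)[:,:2]
print('step v',S@V,'board end v',B@V,'back edge u',E@U,'v',E@V)
v=E[0]-E[3];print('step ang',np.degrees(np.arctan2(v[1],v[0]))-90);v=S[2]-S[0];print(np.degrees(np.arctan2(v[1],v[0])))
print('deck front-of-board u',B@U)"
```

```text
step v [-0.09895488 -0.09966946 -0.10065696] board end v [-0.10046577 -0.10046465] back edge u [0.67106032 0.67323768 0.67415556 0.67476355] v [-0.10138836 -0.12731734 -0.15566971 -0.18755994]
step ang 11.08757892264255
7.590397708222509
deck front-of-board u [0.55693336 0.57092808]
```

Request:
send_rows(
  deltas=[0,0.0005,-0.0001,0,0,0.001,-0.0001,0,0,0.0015,-0.0001,0,0,0.0015,-0.0001,0,0,0.0015,-0.0001,0,0,0.0015,-0.0001,0],
)

```text
t: 16.58
tcp_pos: [0.5836, -0.0877, 0.0517]
eef_rot: [0.653, 0.757, -0.003, -0.003]
contact_force: [-12.7, -0.7, 5.1]
width: 0.16
```

```bash
python3 -c "
from h import *
st()"
```

```text
t 16.575 u 0.5638 v -0.1742 z 0.0517 th 98.46 Fu -12.7 Fv 1.17 Fz 5.06 T [-0.22  2.74 -0.46] w 0.16
```

The push is now 12.7 N and the ends are flush within about 1 mm. One last enlarged look to check that the step is square.

```bash
python3 -c "
from h import *
d=snap('wrist','w5.npz');st()
c=d['color'][85:325,260:480,::-1];cv2.imwrite('pics/w5.png',cv2.resize(c,None,fx=2.5,fy=2.5,interpolation=cv2.INTER_CUBIC))"
```

```text
t 16.625 u 0.5638 v -0.1742 z 0.0517 th 98.47 Fu -12.3 Fv 0.61 Fz 5.48 T [-0.27  2.78 -0.37] w 0.159
```

View pics/w5.png

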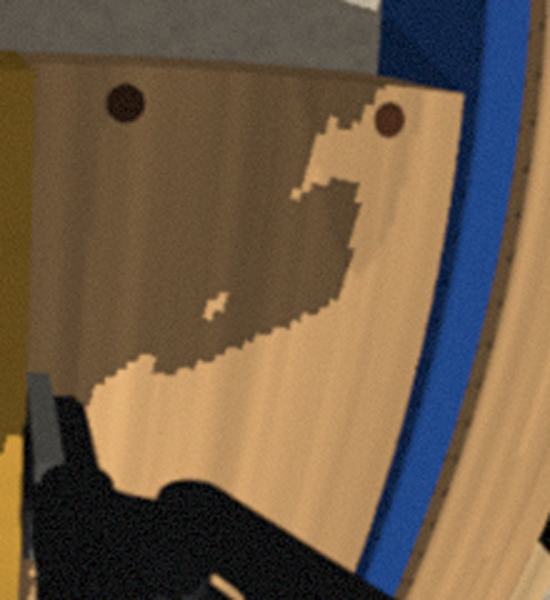

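```bash
python3 -c "
from h import *
d=dict(np.load('w5.npz'))
f=lambda L:np.array([[260+(x+.5)/2.5-.5,85+(y+.5)/2.5-.5] for x,y in L])
for n,L,z in(('deck back',[(463,94),(448,245),(424,370),(398,465),(358,570)],.048),('deck side',[(60,53),(200,62),(350,76),(463,93)],.048),('foam',[(484,100),(463,262),(437,375),(413,455)],.055)):
    P=wback(d,f(L),z,1)[:,:2]; a,b=P@U,P@V
    print(n,'u',a.round(4),'v',b.round(4),'slope deg rel 8.63', np.degrees(np.polyfit(b,a,1)[0]) if n!='deck side' else np.degrees(np.polyfit(a,b,1)[0]))
"
```

```text
deck back u [0.6721 0.6737 0.6743 0.6742 0.6722] v [-0.1014 -0.1374 -0.1704 -0.199  -0.2363] slope deg rel 8.63 -0.14116420952757436
deck side u [0.5785 0.6069 0.6411 0.672 ] v [-0.0985 -0.0993 -0.1    -0.1012] slope deg rel 8.63 -1.6002260220404931
foam u [0.6732 0.6739 0.6736 0.673 ] v [-0.1017 -0.1392 -0.1683 -0.1913] slope deg rel 8.63 0.1415813080474037
```

The step is square: its back edge and the foam agree within about 0.3°. I'll let it settle and check that it stays steady before handing in.

Request:
send_rows(
  deltas=[0,0,0,0,0,0,0,0,0,0,0,0,0,0,0,0,0,0,0,0,0,0,0,0,0,0,0,0,0,0,0,0],
)

```text
t: 17.62
tcp_pos: [0.5835, -0.0876, 0.0517]
eef_rot: [0.653, 0.757, -0.003, -0.003]
contact_force: [-12.3, -0.6, 5.4]
width: 0.163
```

```bash
python3 -c "
from h import *
st();o=arm.get_obs();print(abs(np.array(o['qd'])).max())
print(arm.close_job())"
```

```text
t 17.625 u 0.5638 v -0.1742 z 0.0517 th 98.47 Fu -12.28 Fv 1.3 Fz 5.43 T [-0.25  2.78 -0.38] w 0.163
0.0006917743466736361
the job is handed in; nothing more can be done
None
```

The yellow 150 mm board is standing against the narrow step's open front, with the step backed up against the foam. I handed the job in at 17.6 s, with the gripper still holding and pushing at about 12.3 N. No verdict was reported.

**Last checks:**
- **Push:** over the final second the push stayed between 12.3 and 12.7 N, with the arm at rest. About 5 N also presses the board down onto the table.
- **Board:** its ends are flush with the step to about 1–2 mm. I backed off once during the approach and shifted it 1.5 mm sideways to correct this. Tool tilt is under 0.01 rad.
- **Step:** its back edge and the foam edge are parallel within about 0.3°. A reading off the step's side edge gave 1.6° instead. That is still within the 2.9° limit, and I put the difference down to fisheye error.
- **Other items:** I touched nothing else on purpose. The jars, dish, screwdriver and blue board in view in the last side picture looked undisturbed. I did not re-measure them or the waiting step.

The forces between board and step and between step and foam were not measured directly, only inferred from the push. I put board against step at roughly 10 N and step into foam at roughly 8–10 N.

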